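Reject the broken slice through the bin's push flap

ROBOT

A 6-joint arm with a two-finger parallel gripper is mounted at the origin on a cart in front of the work surface, level with it; the furniture and walls round the work are solid. World frame = base frame: x ahead of the robot, y to its left, z up, the work surface at z = 0. Lengths are in m, angles in rad, forces in N, time in s.
With the tool pointing down it reaches from about 0.325 to 0.85 m from the base axis. Payload 15.5 kg.
Tool frame: the origin (TCP) lies at the very end of the fingers, on their centre line; the grasp point (between the pads) lies 19 mm behind it; z points along the fingers, y is the line along which they close (so a half turn about z gives the same grasp; the last joint's range is limited). The gripper opens to 91 mm and grips with 3 to 60 N. Pads are 32 mm wide; open, the fingers measure 118 mm over their backs; the gripper's body (76 mm by 178 mm) begins 60 mm behind the grasp point.
Start: joints at [-1.292, 0.494, 1.345, -0, 1.302, -0.096], TCP at [0.229, -0.582, 0.192] pointing down, gripper open.
Joint ranges: [-2.91, 2.91], [-0.82, 2.16], [0.22, 2.67], [-1.22, 4.37], [0.12, 2.79], [-3.08, 3.08]. Speed limits (rad/s): [1.89, 1.89, 2.57, 3.01, 3.01, 3.01].

INTERFACE

Orientations are given as a 3x3 rotation matrix whose columns are the frame's x, y, z axes.
In Python, from station import * gives the robot as it stands.
- The arm moves only by the shell command python3 -m creep 'ROWS' [OPENING] [FORCE]. ROWS is JSON, a list of rows, each a list of 6 numbers: the shift along the world's x, y, z each as a share of 0.025 m, from -1 to 1, then the turn, a rotation vector about the world's x, y, z each as a share of 4 degrees, from -1 to 1. A call has exactly 5 rows; each row shifts and turns the commanded pose from where the row before left it; what a row does not reach is not made up. A row lasts 1/10 s, in which the tool goes at most 50 mm and 8.59 degrees, less where a joint would pass 70% of its speed; a pose out of reach is approached as far as the arm can. A call with a number of a shift or a turn outside -1 to 1 is refused whole. A call with a gripper value outside its range is refused whole. OPENING is the opening, from 0 (shut) to 1 (fully open), set as the call begins (- or left out, the last holds). The fingers move at their own pace and stop on an object; FORCE is the grip in N (left out, the last holds). Time passes only in rows, so rows that do not move let the fingers close, or fill a call up. It gives the time, the measured TCP pose, the force, the opening and the grip force at its end, in the units of the state.
- observe(): the state, without advancing time (a new reading comes with each control period).
- camera(name): name is "scene" or "top" or "wrist"; returns a dict with "pixels" (480x640x3 uint8, red, green, blue), "vfov" (degrees; the focal length in pixels is half the picture's height over the tangent of half this angle, whatever the lens; pixels are square), "cx", "cy" (the principal point, pixels), "camera_from_world" (4x4, takes a point from world to camera coordinates); the wrist camera has in their place "hand_eye" (4x4, takes a point from camera to tool coordinates, whose origin is the TCP and whose axes are the flange's). Camera axes: x right, y down, z forward; pixel columns grow to the right and rows downward; lengths in m; the calibration is good to about 2 mm. The wrist camera is an equidistant fisheye: a pixel r from the principal point sees the ray r / f radians off the axis. A picture is of the moment at which its call begins: read the wrist's pose just before it. There is no depth.
- hand_in(): hands the job in; it is judged then, once.
The state is a dict: "time": time; "joint_positions": joint angles; "dq": joint speeds; "joint_torque": joint torques, N m; "eef_pos": TCP position; "orientation": TCP orientation; "force": force on the tool from outside, world axes, zero at the start; "torque": the same for the moment, N m; "finger_gap": finger opening in m; "gripper_force": force on a finger pad.
Only numpy, scipy, OpenCV 4.12 (cv2) and the standard library are available. Lean on these libraries where they do the work, as an engineer would, in place of code of your own. Each camera call takes 0.05 s, during which the arm holds its last target. There are 200 camera calls.

TASK

One of the pineapple slices on the white board is broken: only half a ring is left. Pick it up, push it in through the sprung flap in the sloping face of the steel reject bin and let it drop inside, so that the flap swings shut behind it. Leave the whole slices lying where they are.

Things in the scene. Friction and masses are not known exactly. Their poses are not given: they have to be found in the camera images.
- broken_slice: The broken pineapple slice: half a ring lying flat, 50 mm (x) by 91 mm (y) by 17 mm thick (z). Origin: centre of that outline, on the underside. Its cut edge (with half a core hole about 22 mm wide) and the crown of its round edge face along x, so it can be gripped across 50 mm along x. Weighs 25 to 50 g. Lies at one of four places on the board, turned any way.
- whole_slice_1: A whole ring slice, about 95 mm across and 17 mm thick, lying flat on the board; origin at the centre of its underside. To be left where it is.
- whole_slice_2: As whole_slice_1, 95 mm across and 17 mm thick.
- whole_slice_3: As whole_slice_1, 95 mm across and 14 mm thick.
- board: The fixed white plastic board under the slices, 235 mm (x) by 250 mm (y), 12 mm thick; origin at the centre of its underside, on the table.
- bin: Fixed sheet-steel reject bin, 180 mm deep (x), 190 wide (y), 220 high, closed but for the flap. Origin: centre of its underside; -x is its front, toward the robot, z up. The front wall is 120 mm high; above it the face slopes back at 45 degrees to the roof, whose 20 mm visor juts out level over the top of the slope. Walls 4 mm thick, inner floor 6 mm up.
- bin_mouth (a point): Middle of the mouth in the sloping face, in the outer plane of the face, 170 mm above the table. The clear mouth is 170 mm wide (bin's y) and about 125 mm along the slope. Straight in is forward along the bin's +x and down in equal parts (45 degrees). The room behind reaches more than 80 mm straight in.
- flap (a joint): Angle of the aluminium flap that fills the mouth, in rad: 0 shut, grows to 1.45 as it is pushed inward. It hangs on a hinge along the upper edge of the mouth, its lower edge swings in, and a firm spring (some 2 to 6 N to push against) shuts it again.
Mind the look-alikes: they are no part of the job. What is shaped like the broken_slice but purple is not meant.

How it is judged:
On the way, in this order (a step that is already met when the one before it is completed fails the run):
1. the broken slice is lifted clear of the board (height (world z) of broken_slice above 0.08 m), for 0.1 s.
2. the flap is pushed open (value of joint flap above 0.5 rad), for 0.1 s.
At the end, for the whole second after the job is handed in: The broken slice is inside the reject bin (its origin within the walls and less than 100 mm above the table), the flap is shut again (under 0.1 rad), and each whole slice is within 25 mm of where it lay (x of broken_slice in the frame of bin between -0.085 and 0.085 m and y of broken_slice in the frame of bin between -0.09 and 0.09 m and z of broken_slice in the frame of bin between 0 and 0.1 m and value of joint flap below 0.1 rad and distance of each of whole_slice_1, whole_slice_2, whole_slice_3 from where it was at the start of the episode below 0.025 m); the robot touches nothing.
It fails at once if a whole slice is moved by more than 40 mm (distance of any of whole_slice_1, whole_slice_2, whole_slice_3 from where it was at the start of the episode above 0.04 m).
It also fails if it takes over 43 s, if anything falls off the work surface, if the arm or the gripper's body presses on something with over 40 N, if the wrist force passes 120 N, or if a joint passes its speed limit or range.

## Working session

There is one attempt and no reset: what is moved stays moved. The work goes in short steps, Python scripts to look and compute and a shell command to move; the robot and the scene stay as the last step left them, time stands still between calls to the robot, and variables do not carry over. Pictures are saved under pics/ and viewed, at most 10 in all, crops included, and the job is handed in when it is done.

```bash
mkdir -p pics
python3 - <<'E'
from station import *
import cv2,numpy as np,pickle
d={}
for n in("scene","top"):
    c=camera(n);d[n]=c;cv2.imwrite(f"pics/{n}.png",c["pixels"][...,::-1]);print(n,c["vfov"],c["cx"],c["cy"],np.round(c["camera_from_world"],3).tolist())
pickle.dump(d,open("cams.pkl","wb"));s=observe();print(s["time"],s["eef_pos"],np.round(s["orientation"],3).tolist(),s["finger_gap"])
E
```

```text
scene 43.036441975915366 308.120289496275 235.25226504987876 [[-0.557, -0.83, -0.02, 0.332], [-0.555, 0.39, -0.734, 0.391], [0.617, -0.399, -0.678, 0.922], [0.0, 0.0, 0.0, 1.0]]
top 51.33980032327485 317.12372155030863 243.33591577404243 [[-0.017, -1.0, 0.009, 0.047], [-0.997, 0.016, -0.073, 0.537], [0.073, -0.01, -0.997, 1.13], [0.0, 0.0, 0.0, 1.0]]
0.1 [ 0.22870186 -0.5812689   0.19168618] [[0.931, 0.366, -0.0], [0.366, -0.931, 0.001], [0.0, -0.001, -1.0]] 0.0908448262044715
```

View pics/top.png

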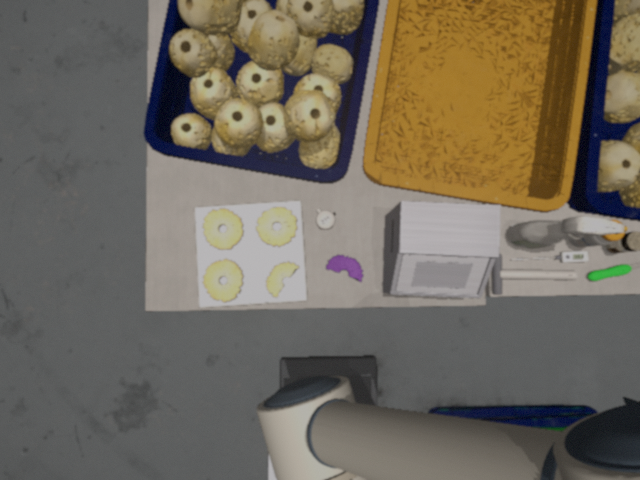

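View pics/scene.png

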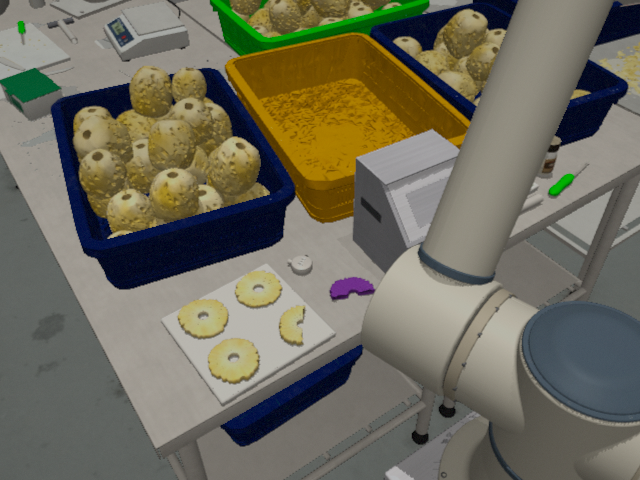

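Top view: three whole rings at (222,228), (277,225) and (223,281). The yellow half ring is at (282,279) on the board, and the purple half ring is at (346,267) off the board. The yellow half at (282,279) fits the description, because it is on the board and not purple. The bin is at about (443,250). I'll confirm with a crop.

```bash
cat > h.py <<'E'
import cv2,numpy as np,pickle
def ray(c,uv,z):
    f=240/np.tan(np.radians(c["vfov"]/2));T=np.array(c["camera_from_world"]);R=T[:3,:3];o=-R.T@T[:3,3]
    d=R.T@np.array([(uv[0]-c["cx"])/f,(uv[1]-c["cy"])/f,1]);return o+d*(z-o[2])/d[2]
def slices(c,z,box):
    x0,y0,x1,y1=box;hsv=cv2.cvtColor(c["pixels"],cv2.COLOR_RGB2HSV)
    m=cv2.inRange(hsv,(20,70,90),(35,255,255));k=np.zeros_like(m);k[y0:y1,x0:x1]=m[y0:y1,x0:x1]
    cs,_=cv2.findContours(k,cv2.RETR_EXTERNAL,cv2.CHAIN_APPROX_NONE)
    out=[]
    for q in cs:
        if cv2.contourArea(q)<150: continue
        P=np.array([ray(c,p[0],z)[:2] for p in q])
        out.append((P,q))
    return out
E
python3 - <<'E'
from h import *
d=pickle.load(open("cams.pkl","rb"))
for n,b in(("top",(190,195,310,310)),("scene",(150,255,340,410))):
    for P,q in slices(d[n],0.027,b):
        (cx,cy),(w,h),a=cv2.minAreaRect((P*1000).astype(np.float32));g=P.mean(0)
        print(n,q.mean(0)[0].round(),"rect c",round(cx,1),round(cy,1),"size",round(w),round(h),"ang",round(a,1),"centroid",(g*1000).round(1))
t=d["top"]["pixels"][190:320,180:510,::-1]
cv2.imwrite("pics/crop_top.png",cv2.resize(t,(792,312),interpolation=cv2.INTER_CUBIC))
s=d["scene"]["pixels"];a=cv2.resize(s[130:290,340:480,::-1],(525,600),interpolation=cv2.INTER_CUBIC)
b=cv2.resize(s[295:355,265:330,::-1],(260,240),interpolation=cv2.INTER_CUBIC)
o=np.zeros((600,800,3),np.uint8);o[:,:525]=a;o[:240,530:790]=b;cv2.imwrite("pics/crop_scene.png",o)
E
```

```text
top [215. 281.] rect c 455.9 269.2 size 91 55 ang 2.8 centroid [455.4 271.7]
top [234. 226.] rect c 578.1 231.8 size 92 43 ang 12.2 centroid [578.9 228.8]
scene [233. 360.] rect c 450.7 256.4 size 88 97 ang 69.6 centroid [450.3 256.6]
scene [293. 324.] rect c 459.9 129.0 size 45 91 ang 53.7 centroid [459.5 125.9]
scene [203. 318.] rect c 569.0 258.5 size 93 95 ang 61.8 centroid [568.7 256.7]
scene [258. 289.] rect c 572.6 133.1 size 91 95 ang 23.5 centroid [573.3 134.2]
```

View pics/crop_top.png

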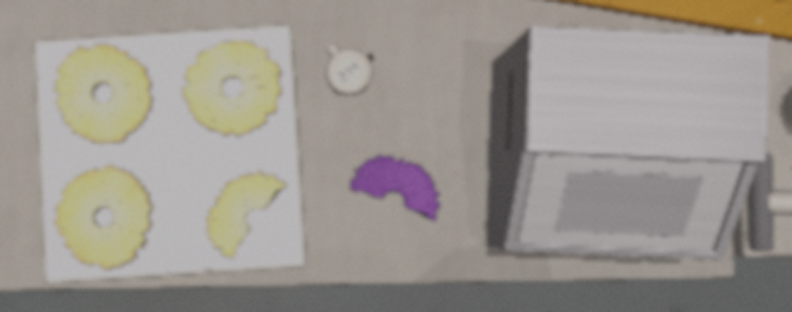

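View pics/crop_scene.png

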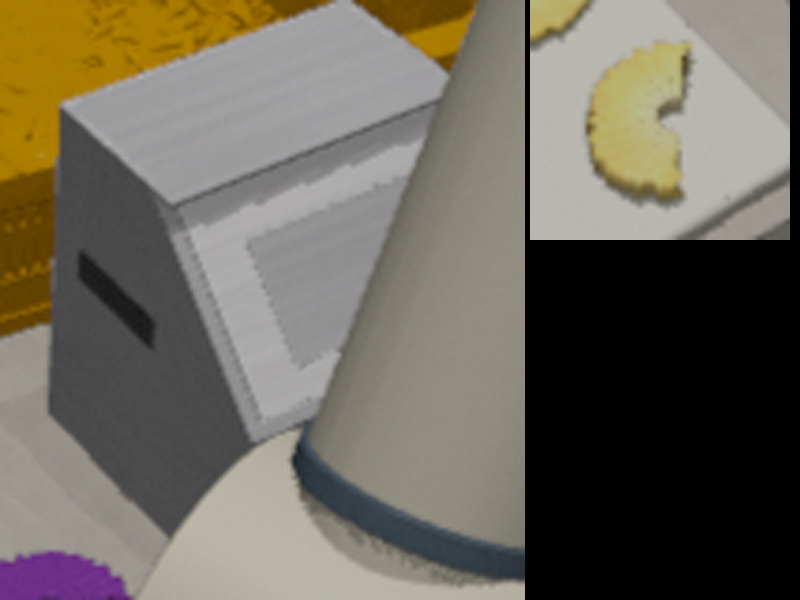

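The crop confirms it: yellow half ring on the board, cut edge facing down and to the right, crown toward +x and +y. The bin roof corners and face are clear too. Next I'll refine the poses.

Run:
```python
from h import *
d=pickle.load(open("cams.pkl","rb"));c=d["top"]
im=c["pixels"].astype(int);m=((im.max(2)-im.min(2))>28).astype(np.uint8)*255;k=0*m;k[205:305,198:302]=m[205:305,198:302]
hsv=cv2.cvtColor(c["pixels"],cv2.COLOR_RGB2HSV)
for q in cv2.findContours(k,0,1)[0]:
    if cv2.contourArea(q)<150: continue
    P=np.array([ray(c,p[0],.027)[:2] for p in q])
    r=cv2.minAreaRect((P*1000).astype(np.float32));print(q.mean(0)[0].round(),np.round(r[0],1),np.round(r[1]),round(r[2],1))
f=lambda u,v:(u/2.4+180,v/2.4+190)
for nm,p,z in(("BL",(530,28),.22),("BR",(768,37),.22),("VL",(526,151),.22),("VR",(764,160),.22),("slopeL",(507,249),.12),("slopeR",(716,259),.12)):
    print(nm,ray(c,f(*p),z).round(4))
s=d["scene"];g=lambda u,v:(u/3.75+340,v/3.75+130)
for nm,p,z in(("BL",(62,107),.22),("VL",(174,206),.22),("slopeL",(251,441),.12)):print("scene",nm,ray(s,g(*p),z).round(4))
```

```text
[279. 277.] [463.6 125.8] [44. 86.] 52.3
[223. 280.] [457.8 253.6] [87. 94.] 68.1
[223. 228.] [574.6 253.9] [89. 90.] 89.1
[276. 226.] [578.4 130.5] [89. 87.] 89.1
BL [ 0.6003 -0.1214  0.22  ]
BR [ 0.5901 -0.3114  0.22  ]
VL [ 0.5022 -0.1154  0.22  ]
VR [ 0.492 -0.304  0.22 ]
slopeL [ 0.4222 -0.1139  0.12  ]
slopeR [ 0.4105 -0.2957  0.12  ]
scene BL [ 0.5985 -0.1212  0.22  ]
scene VL [ 0.5    -0.1157  0.22  ]
scene slopeL [ 0.4247 -0.1125  0.12  ]
```

```bash
python3 -m creep '[[0,0,0.88,0,0,0.87],[0,0,0.88,0,0,0.87],[0,0,0.88,0,0,0.87],[0,0,0.88,0,0,0.87],[0,0,0.88,0,0,0.87]]' 1
python3 -m creep '[[0.3,0.95,0,0,0,0.87],[0.3,0.95,0,0,0,0.87],[0.3,0.95,0,0,0,0.87],[0.3,0.95,0,0,0,0.87],[0.3,0.95,0,0,0,0.87]]'
```

```text
time: 0.6
eef_pos: [0.2287, -0.5813, 0.3028]
orientation: [[0.777, 0.63, -0.0], [0.63, -0.777, 0.001], [0.0, -0.001, -1.0]]
force: [-1.0, 0.7, -0.4]
finger_gap: 0.0914
gripper_force: 0.0
time: 1.1
eef_pos: [0.2664, -0.4617, 0.3019]
orientation: [[0.553, 0.833, -0.0], [0.833, -0.553, 0.001], [0.0, -0.001, -1.0]]
force: [-0.9, 0.2, -0.2]
finger_gap: 0.0913
gripper_force: 0.0
```

```bash
for i in 1; do python3 -m creep '[[0.31,0.94,0,0,0,0.87],[0.31,0.94,0,0,0,0.87],[0.31,0.94,0,0,0,0.87],[0.31,0.94,0,0,0,0.87],[0.31,0.94,0,0,0,0.87]]'
python3 -m creep '[[0.31,0.94,0,0,0,0.87],[0.31,0.94,0,0,0,0.87],[0.31,0.94,0,0,0,0.87],[0.31,0.94,0,0,0,0.87],[0.31,0.94,0,0,0,0.87]]'
python3 -m creep '[[0.31,0.94,0,0,0,0.87],[0.31,0.94,0,0,0,0.87],[0.31,0.94,0,0,0,0.87],[0.31,0.94,0,0,0,0.87],[0.31,0.94,0,0,0,0.87]]'
python3 -m creep '[[0.31,0.94,-0.5,0,0,0.87],[0.31,0.94,-0.5,0,0,0.87],[0.31,0.94,-0.5,0,0,0.87],[0.31,0.94,-0.5,0,0,0.87],[0.31,0.94,-0.5,0,0,0.87]]'
python3 -m creep '[[0.31,0.94,-0.5,0,0,0.87],[0.31,0.94,-0.5,0,0,0.87],[0.31,0.94,-0.5,0,0,0.87],[0.31,0.94,-0.5,0,0,0.87],[0.31,0.94,-0.5,0,0,0.87]]'; done | grep -E 'pos|orient'
```

```text
eef_pos: [0.3051, -0.3442, 0.302]
orientation: [[0.279, 0.96, -0.0], [0.96, -0.279, 0.0], [0.0, -0.0, -1.0]]
eef_pos: [0.3438, -0.2268, 0.3021]
orientation: [[-0.021, 1.0, -0.0], [1.0, 0.021, 0.0], [0.0, -0.0, -1.0]]
eef_pos: [0.3826, -0.1093, 0.3021]
orientation: [[-0.319, 0.948, -0.0], [0.948, 0.319, 0.0], [0.0, -0.0, -1.0]]
eef_pos: [0.4213, 0.0082, 0.2391]
orientation: [[-0.588, 0.809, -0.0], [0.809, 0.588, 0.0], [0.0, -0.0, -1.0]]
eef_pos: [0.4601, 0.1256, 0.1765]
orientation: [[-0.803, 0.596, -0.0], [0.596, 0.803, -0.0], [0.0, -0.0, -1.0]]
```

Run:
```python
from station import *
from h import *
s=observe();c=camera("wrist");im=c["pixels"];cv2.imwrite("pics/w1.png",im[...,::-1])
R=np.array(s["orientation"]);p=np.array(s["eef_pos"]);H=np.array(c["hand_eye"]);f=240/np.tan(np.radians(c["vfov"]/2))
m=((im.astype(int).max(2)-im.astype(int).min(2))>40).astype(np.uint8)*255
hsv=cv2.cvtColor(im,cv2.COLOR_RGB2HSV);m&=cv2.inRange(hsv,(18,0,60),(38,255,255))
for q in cv2.findContours(m,0,1)[0]:
    if cv2.contourArea(q)<1500: continue
    P=[]
    for u,v in q[:,0]:
        x,y=u-c["cx"],v-c["cy"];r=np.hypot(x,y);t=r/f
        d=R@H[:3,:3]@np.array([x/r*np.sin(t),y/r*np.sin(t),np.cos(t)]);o=p+R@H[:3,3];P.append((o+d*(.027-o[2])/d[2])[:2])
    r=cv2.minAreaRect((np.array(P)*1000).astype(np.float32));print(q.mean(0)[0].round(),np.round(r[0],1),np.round(r[1]),round(r[2],1))
```

```text
[384. 290.] [552.3 133.4] [61. 52.] 52.4
[486. 231.] [572.5 255.8] [96. 91.] 3.1
[322. 219.] [463.7 128.6] [45. 88.] 53.4
[426. 137.] [457.4 254.8] [89. 93.] 65.9
```

View pics/w1.png

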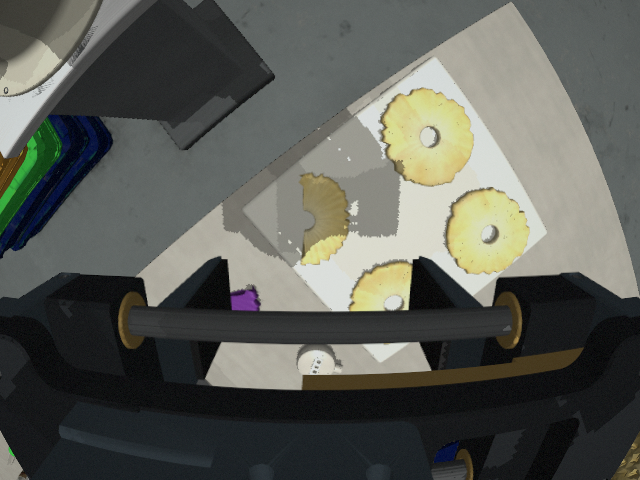

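The wrist view shows the yellow half ring at (322,219) between the open fingers, at world (0.4635, 0.128), angle 53°. That agrees with the fixed cameras, so I'm going down.

```bash
(python3 -m creep '[[0.14,0.1,-0.9,0,0,0],[0,0,-0.9,0,0,0],[0,0,-0.9,0,0,0],[0,0,-0.9,0,0,0],[0,0,-0.9,0,0,0]]'
python3 -m creep '[[0,0,-0.6,0,0,0],[0,0,-0.5,0,0,0],[0,0,-0.4,0,0,0],[0,0,-0.3,0,0,0],[0,0,0,0,0,0]]') | grep -E 'pos|orient|force'
```

```text
eef_pos: [0.4634, 0.1271, 0.0638]
orientation: [[-0.802, 0.598, -0.0], [0.598, 0.802, -0.0], [0.0, -0.0, -1.0]]
force: [0.4, -0.4, -0.4]
gripper_force: 0.0
eef_pos: [0.4632, 0.127, 0.0191]
orientation: [[-0.801, 0.598, -0.001], [0.598, 0.801, -0.0], [0.001, -0.001, -1.0]]
force: [0.3, 0.5, -0.5]
gripper_force: 0.0
```

```bash
(python3 -m creep '[[0,0.04,-0.16,0,0,0],[0,0,0,0,0,0],[0,0,0,0,0,0],[0,0,0,0,0,0],[0,0,0,0,0,0]]'
python3 -m creep '[[0,0,0,0,0,0],[0,0,0,0,0,0],[0,0,0,0,0,0],[0,0,0,0,0,0],[0,0,0,0,0,0]]' 0 20
python3 -m creep '[[0,0,0,0,0,0],[0,0,0,0,0,0],[0,0,0,0,0,0],[0,0,0,0,0,0],[0,0,0,0,0,0]]') | grep -E 'pos|gap|force'
```

```text
eef_pos: [0.4637, 0.1281, 0.0159]
force: [0.3, 0.3, 0.4]
finger_gap: 0.0911
gripper_force: 0.0
eef_pos: [0.4636, 0.1281, 0.0157]
force: [0.4, 0.4, 0.8]
finger_gap: 0.0543
gripper_force: 0.0
eef_pos: [0.4636, 0.1281, 0.0157]
force: [0.4, -0.4, -0.3]
finger_gap: 0.0141
gripper_force: 0.0
```

The gap went well below 50 mm with no grip force, so I'll stop and look.

Run:
```python
from station import *
from h import *
a=camera("wrist")["pixels"][...,::-1];t=camera("scene")["pixels"]
o=np.zeros((480,800,3),np.uint8);o[:,:400]=a[:,120:520];o[:400,400:]=cv2.resize(t[250:400,190:340,::-1],(400,400));cv2.imwrite("pics/w2.png",o);s=observe();print(s["finger_gap"],s["gripper_force"])
```

```text
0.006003233985493116 0.0
```

View pics/w2.png

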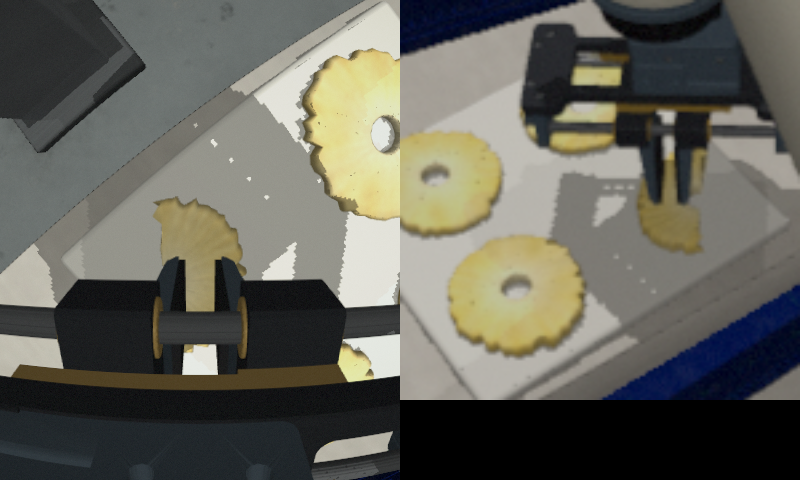

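The fingers sit over the slice, and the slice itself has not moved. I'll check the true tip height by projecting points into the scene view.

Run:
```python
from station import *
from h import *
c=camera("scene");T=np.array(c["camera_from_world"]);f=240/np.tan(np.radians(c["vfov"]/2))
s=observe();p=np.array(s["eef_pos"]);print(p,s["finger_gap"],s["force"],s["gripper_force"])
R=np.array(s["orientation"]);o=np.zeros(1)
im=c["pixels"][...,::-1].copy()
S=4;x0,y0=230,260;big=cv2.resize(im[y0:y0+130,x0:x0+130],None,fx=S,fy=S,interpolation=cv2.INTER_CUBIC)
def pr(X):
    q=T[:3,:3]@X+T[:3,3];return q[:2]/q[2]*f+[c["cx"],c["cy"]]
for z,col in((.0157,(0,0,255)),(.029,(255,0,0)),(.045,(0,255,0))):
    for e in(-1,1):
        u=pr(np.array([p[0],p[1],z])+R[:,1]*e*.016);print(z,e,u.round(1))
        cv2.circle(big,tuple(int(v) for v in (u-[x0,y0])*S),3,col,-1)
cv2.imwrite("pics/s3.png",big)
```

```text
[0.46356477 0.12814911 0.01571944] 0.0022612360253752113 [ 0.70139777 -1.08190275  0.00458646] 0.0
0.0157 -1 [299.1 326.9]
0.0157 1 [282.1 326.4]
0.029 -1 [298.9 322.4]
0.029 1 [281.8 321.9]
0.045 -1 [298.6 316.9]
0.045 1 [281.4 316.4]
```

View pics/s3.png

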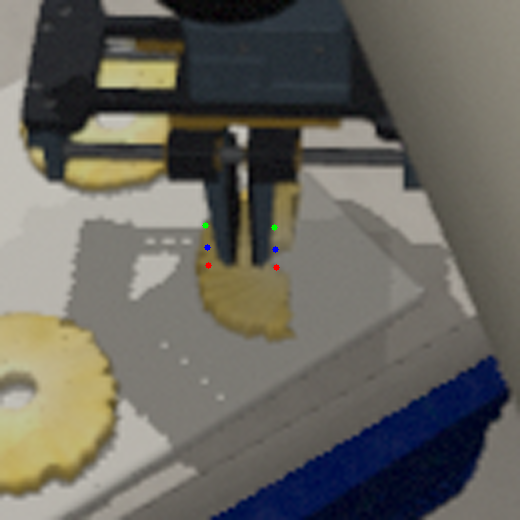

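The tips look to be riding at about slice-top height, roughly 14 mm higher than the reported TCP. I'll reopen and feel downward for the board.

```bash
(python3 -m creep '[[0,0,0,0,0,0],[0,0,0,0,0,0],[0,0,0,0,0,0],[0,0,0,0,0,0],[0,0,0,0,0,0]]' 1
python3 -m creep '[[0,0,0,0,0,0],[0,0,0,0,0,0],[0,0,0,0,0,0],[0,0,0,0,0,0],[0,0,0,0,0,0]]'
python3 -m creep '[[0,0,0,0,0,0],[0,0,-0.04,0,0,0],[0,0,-0.04,0,0,0],[0,0,-0.04,0,0,0],[0,0,0,0,0,0]]' ) | grep -E 'time|pos|gap|force'
```

```text
time: 6.8
eef_pos: [0.4636, 0.1281, 0.0157]
force: [0.2, -0.2, -0.6]
finger_gap: 0.0395
gripper_force: 0.0
time: 7.3
eef_pos: [0.4636, 0.1281, 0.0157]
force: [-0.1, 0.6, -0.0]
finger_gap: 0.0794
gripper_force: 0.0
time: 7.8
eef_pos: [0.4635, 0.1281, 0.0126]
force: [-0.4, -0.2, -0.2]
finger_gap: 0.0918
gripper_force: 0.0
```

```bash
(python3 -m creep '[[0,0,-0.04,0,0,0],[0,0,-0.04,0,0,0],[0,0,0,0,0,0],[0,0,0,0,0,0],[0,0,0,0,0,0]]' 
python3 -m creep '[[0,0,-0.04,0,0,0],[0,0,-0.04,0,0,0],[0,0,0,0,0,0],[0,0,0,0,0,0],[0,0,0,0,0,0]]') | grep -E 'time|pos|gap|force'
```

```text
time: 8.3
eef_pos: [0.4636, 0.1281, 0.0107]
force: [-0.1, -0.2, 0.8]
finger_gap: 0.0913
gripper_force: 0.0
time: 8.8
eef_pos: [0.4636, 0.1281, 0.0087]
force: [0.3, -0.6, 0.4]
finger_gap: 0.0911
gripper_force: 0.0
```

The reported z is now below the board top with no contact, so the z reading is offset. I'll keep going gently.

```bash
(python3 -m creep '[[0,0,-0.04,0,0,0],[0,0,-0.04,0,0,0],[0,0,-0.04,0,0,0],[0,0,0,0,0,0],[0,0,0,0,0,0]]' 
python3 -m creep '[[0,0,-0.04,0,0,0],[0,0,-0.04,0,0,0],[0,0,0,0,0,0],[0,0,0,0,0,0],[0,0,0,0,0,0]]') | grep -E 'time|pos|force'
```

```text
time: 9.3
eef_pos: [0.4635, 0.1281, 0.0057]
force: [-0.8, -1.0, -0.1]
gripper_force: 0.0
time: 9.8
eef_pos: [0.4636, 0.1281, 0.0037]
force: [1.3, 0.3, 0.4]
gripper_force: 0.0
```

```bash
(python3 -m creep '[[0,0,-0.04,0,0,0],[0,0,0,0,0,0],[0,0,-0.04,0,0,0],[0,0,0,0,0,0],[0,0,0,0,0,0]]' 
python3 -m creep '[[0,0,0,0,0,0],[0,0,-0.04,0,0,0],[0,0,0,0,0,0],[0,0,0,0,0,0],[0,0,0,0,0,0]]') | grep -E 'time|pos|force'
```

```text
time: 10.3
eef_pos: [0.4635, 0.1281, 0.0017]
force: [0.6, 0.3, 0.7]
gripper_force: 0.0
time: 10.8
eef_pos: [0.4635, 0.1281, 0.0007]
force: [-0.6, 0.2, 0.6]
gripper_force: 0.0
```

Still no contact. I'll try the grip here.

```bash
(python3 -m creep '[[0,0,0,0,0,0],[0,0,0,0,0,0],[0,0,0,0,0,0],[0,0,0,0,0,0],[0,0,0,0,0,0]]' 0.4 25
python3 -m creep '[[0,0,0,0,0,0],[0,0,0,0,0,0],[0,0,0,0,0,0],[0,0,0,0,0,0],[0,0,0,0,0,0]]') | grep -E 'time|pos|gap|force'
```

```text
time: 11.3
eef_pos: [0.4635, 0.1281, 0.0007]
force: [0.0, -0.4, 0.3]
finger_gap: 0.0541
gripper_force: 0.0
time: 11.8
eef_pos: [0.4635, 0.1281, 0.0007]
force: [-1.2, -1.0, -0.4]
finger_gap: 0.0475
gripper_force: 24.1
```

Gripped at 47.5 mm with 24 N. Next I'll lift and check the finger length in the wrist camera.

```bash
(python3 -m creep '[[0,0,0.2,0,0,0],[0,0,0.6,0,0,0],[0,0,0.9,0,0,0],[0,0,0.9,0,0,0],[0,0,0.9,0,0,0]]' 0 30
python3 -m creep '[[0,0,0.9,0,0,0],[0,0,0.9,0,0,0],[0,0,0.9,0,0,0],[0,0,0.9,0,0,0],[0,0,0.9,0,0,0]]') | grep -E 'time|pos|gap|force'
python3 - <<'E'
from station import *
from h import *
s=observe();c=camera("wrist");H=np.linalg.inv(np.array(c["hand_eye"]));f=240/np.tan(np.radians(c["vfov"]/2));print(np.round(c["hand_eye"],3).tolist())
def pr(X):
    q=H[:3,:3]@X+H[:3,3];r=np.hypot(q[0],q[1]);t=np.arctan2(r,q[2]);return np.round([c["cx"]+f*t*q[0]/r,c["cy"]+f*t*q[1]/r])
for z in(0,-.0135,-.025):
    print(z,[pr(np.array([x,y,z])) for x in(-.016,.016) for y in(-.059,-.0455,.0455,.059)])
a=c["pixels"][...,::-1];t=camera("top");i=t["pixels"][...,::-1];sc=camera("scene");j=sc["pixels"][...,::-1]
o=np.zeros((600,800,3),np.uint8);o[:480,:400]=a[:,120:520];o[:300,400:]=cv2.resize(i[200:350,200:400],(400,300));o[300:,400:]=cv2.resize(j[200:400,160:427],(400,300));cv2.imwrite("pics/w4.png",o)
E
```

```text
time: 12.3
eef_pos: [0.4634, 0.1281, 0.0894]
force: [0.6, 0.5, -1.7]
finger_gap: 0.0478
gripper_force: 29.0
time: 12.8
eef_pos: [0.4632, 0.1281, 0.202]
force: [0.1, -0.9, -0.4]
finger_gap: 0.0476
gripper_force: 29.0
[[-0.0, -0.966, -0.259, 0.073], [1.0, -0.001, 0.0, 0.0], [-0.0, -0.259, 0.966, -0.192], [0.0, 0.0, 0.0, 1.0]]
0 [array([218., 300.]), array([240., 301.]), array([398., 301.]), array([421., 300.]), array([213., 248.]), array([236., 248.]), array([402., 248.]), array([426., 247.])]
-0.0135 [array([212., 310.]), array([235., 311.]), array([403., 311.]), array([427., 310.]), array([206., 255.]), array([231., 255.]), array([408., 255.]), array([432., 255.])]
-0.025 [array([206., 320.]), array([231., 321.]), array([407., 321.]), array([432., 320.]), array([199., 262.]), array([225., 262.]), array([413., 262.]), array([439., 262.])]
```

View pics/w4.png

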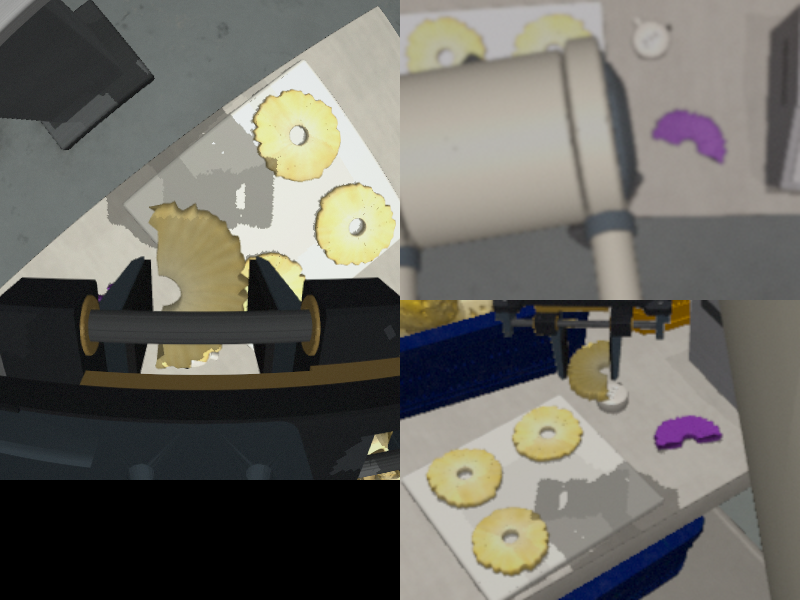

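The wrist view shows the slice held flat between the pads, and the whole rings are undisturbed. The fingertips end about 12 mm short of the reported TCP, so I'll allow for that. Next is the move to in front of the bin with a yaw turn.

```bash
(python3 -m creep '[[-0.25,-0.89,0.6,0,0,-0.94],[-0.25,-0.89,0.6,0,0,-0.94],[-0.25,-0.89,0.6,0,0,-0.94],[-0.25,-0.89,0.6,0,0,-0.94],[-0.25,-0.89,0.6,0,0,-0.94]]'
python3 -m creep '[[-0.25,-0.89,0.2,0,0,-0.94],[-0.25,-0.89,0.2,0,0,-0.94],[-0.25,-0.89,0.2,0,0,-0.94],[-0.25,-0.89,0.2,0,0,-0.94],[-0.25,-0.89,0.2,0,0,-0.94]]'
python3 -m creep '[[-0.25,-0.89,0,0,0,-0.94],[-0.25,-0.89,0,0,0,-0.94],[-0.25,-0.89,0,0,0,-0.94],[-0.25,-0.89,0,0,0,-0.94],[-0.25,-0.89,0,0,0,-0.94]]'
python3 -m creep '[[0,0,0,-0.05,-0.75,0],[0,0,0,-0.05,-0.75,0],[0,0,0,-0.05,-0.75,0],[0,0,0,-0.05,-0.75,0],[0,0,0,-0.05,-0.75,0]]'
python3 -m creep '[[0,0,0,-0.05,-0.75,0],[0,0,0,-0.05,-0.75,0],[0,0,0,-0.05,-0.75,0],[0,0,0,-0.05,-0.75,0],[0,0,0,-0.05,-0.75,0]]')| grep -E 'time|pos|gap|orien'
```

```text
time: 13.45
eef_pos: [0.4314, 0.0161, 0.2755]
orientation: [[-0.564, 0.826, -0.001], [0.826, 0.564, 0.0], [0.001, -0.001, -1.0]]
finger_gap: 0.0475
time: 13.95
eef_pos: [0.4002, -0.095, 0.3001]
orientation: [[-0.268, 0.964, -0.001], [0.964, 0.268, 0.001], [0.001, -0.001, -1.0]]
finger_gap: 0.048
time: 14.45
eef_pos: [0.369, -0.2062, 0.2999]
orientation: [[0.057, 0.998, -0.001], [0.998, -0.057, 0.001], [0.001, -0.001, -1.0]]
finger_gap: 0.0475
time: 14.95
eef_pos: [0.3694, -0.2053, 0.2999]
orientation: [[0.055, 0.964, 0.26], [0.998, -0.053, -0.017], [-0.003, 0.26, -0.966]]
finger_gap: 0.0478
time: 15.45
eef_pos: [0.3695, -0.2052, 0.3]
orientation: [[0.057, 0.864, 0.501], [0.998, -0.046, -0.033], [-0.005, 0.502, -0.865]]
finger_gap: 0.048
```

```bash
(python3 -m creep '[[0.33,0,-0.81,0,0,0],[0.33,0,-0.81,0,0,0],[0.33,0,-0.81,0,0,0],[0.33,0,-0.81,0,0,0],[0.33,0,-0.81,0,0,0]]')| grep -E 'time|pos|gap|force'
python3 - <<'E'
from station import *
from h import *
a=camera("wrist")["pixels"][...,::-1];j=camera("scene")["pixels"][...,::-1]
o=np.zeros((400,800,3),np.uint8);o[:,:400]=cv2.resize(a[:,80:560],(400,400));o[:,400:]=cv2.resize(j[80:280,300:500],(400,400));cv2.imwrite("pics/p5.png",o)
E
```

```text
time: 15.95
eef_pos: [0.4107, -0.2052, 0.198]
force: [0.6, 0.3, -0.3]
finger_gap: 0.0477
gripper_force: 29.0
```

View pics/p5.png

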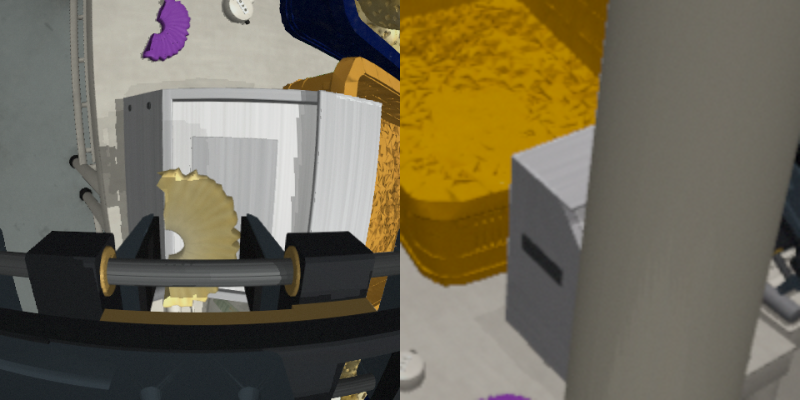

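The slice is centred across the mouth, with the fingers aligned along the slope. Pushing straight in.

```bash
(python3 -m creep '[[0.3,-0.02,-0.3,0,0,0],[0.3,-0.02,-0.3,0,0,0],[0.3,-0.02,-0.3,0,0,0],[0.3,-0.02,-0.3,0,0,0],[0.3,-0.02,-0.3,0,0,0]]'
python3 -m creep '[[0.2,-0.02,-0.2,0,0,0],[0.2,-0.02,-0.2,0,0,0],[0.2,-0.02,-0.2,0,0,0],[0,0,0,0,0,0],[0,0,0,0,0,0]]')| grep -E 'time|pos|gap|force'
```

```text
time: 16.55
eef_pos: [0.4493, -0.2082, 0.1615]
force: [-0.5, 0.9, 0.7]
finger_gap: 0.048
gripper_force: 29.0
time: 17.05
eef_pos: [0.4634, -0.2095, 0.1469]
force: [-2.0, 0.7, 0.8]
finger_gap: 0.0477
gripper_force: 29.1
```

```bash
(python3 -m creep '[[0.15,0,-0.15,0,0,0],[0.15,0,-0.15,0,0,0],[0.15,0,-0.15,0,0,0],[0.13,0,-0.13,0,0,0],[0,0,0,0,0,0]]'
)| grep -E 'time|pos|gap|force'
python3 - <<'E'
from station import *
from h import *
a=camera("wrist")["pixels"][...,::-1];cv2.imwrite("pics/p6.png",a[:, 40:600])
E
```

```text
time: 17.55
eef_pos: [0.4782, -0.2095, 0.1319]
force: [-3.8, -1.8, 1.0]
finger_gap: 0.0478
gripper_force: 29.1
```

View pics/p6.png

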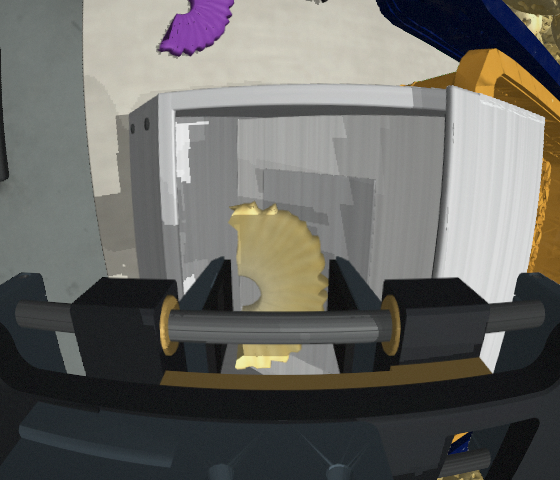

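The flap is swung open and the slice is inside the mouth, clear of the edges. Releasing now; further checks will be numeric.

```bash
cat > chk.py <<'E'
from station import *
from h import *
im=camera("wrist")["pixels"];hsv=cv2.cvtColor(im,cv2.COLOR_RGB2HSV)
m=cv2.inRange(hsv,(18,70,50),(38,255,255));m[380:]=0;m[:,490:]=0;m[:,:150]=0;m[:110]=0
for q in cv2.findContours(m,0,1)[0]:
    if cv2.contourArea(q)>100: print("yellow",cv2.boundingRect(q),cv2.contourArea(q))
E
python3 chk.py
(python3 -m creep '[[0.1,0,-0.1,0,0,0],[0,0,0,0,0,0],[0,0,0,0,0,0],[0,0,0,0,0,0],[0,0,0,0,0,0]]' 0.68
python3 -m creep '[[0,0,0,0,0,0],[0,0,0,0,0,0],[0,0,0,0,0,0],[0,0,0,0,0,0],[0,0,0,0,0,0]]'
)| grep -E 'time|pos|gap|force';python3 chk.py
```

```text
yellow (202, 361, 288, 19) 2176.0
yellow (275, 344, 66, 26) 1140.0
yellow (421, 295, 20, 61) 615.0
yellow (199, 295, 21, 61) 628.5
yellow (268, 201, 101, 111) 7211.0
time: 18.15
eef_pos: [0.4796, -0.2089, 0.1293]
force: [-6.9, 0.2, -4.1]
finger_gap: 0.0619
gripper_force: 2.9
time: 18.65
eef_pos: [0.4796, -0.2089, 0.1293]
force: [-6.2, -0.3, -3.7]
finger_gap: 0.0621
gripper_force: 2.9
yellow (234, 361, 256, 19) 1783.0
yellow (446, 294, 24, 60) 682.0
yellow (171, 294, 23, 60) 688.5
yellow (216, 181, 24, 96) 1296.5
```

```bash
(python3 -m creep '[[-0.15,0,0.15,0,0,0],[-0.15,0,0.15,0,0,0],[0,0,0,0,0,0],[0,0,0,0,0,0],[0,0,0,0,0,0]]'
)| grep -E 'time|pos|gap|force';python3 chk.py;python3 - <<'E'
from station import *
from h import *
# where would the bin floor project in the wrist view?
s=observe();c=camera("wrist");R=np.array(s["orientation"]);p=np.array(s["eef_pos"]);H=np.array(c["hand_eye"]);f=240/np.tan(np.radians(c["vfov"]/2))
o=p+R@H[:3,3]
for u,v in((216,181),(240,181),(216,277),(240,277)):
    x,y=u-c["cx"],v-c["cy"];r=np.hypot(x,y);t=r/f
    d=R@H[:3,:3]@np.array([x/r*np.sin(t),y/r*np.sin(t),np.cos(t)]);print([(o+d*(z-o[2])/d[2]).round(3).tolist() for z in (.02,.1)])
E
```

```text
time: 19.2
eef_pos: [0.4723, -0.2088, 0.137]
force: [-5.8, 1.9, -1.3]
finger_gap: 0.0617
gripper_force: 2.8
yellow (234, 361, 256, 19) 1772.5
yellow (446, 294, 24, 60) 673.5
yellow (171, 294, 23, 60) 684.5
yellow (226, 179, 20, 88) 865.0
[[0.449, -0.165, 0.02], [0.429, -0.155, 0.1]]
[[0.468, -0.167, 0.02], [0.443, -0.157, 0.1]]
[[0.439, -0.243, 0.02], [0.422, -0.211, 0.1]]
[[0.46, -0.248, 0.02], [0.437, -0.214, 0.1]]
```

The strip shifted relative to the tool, and on the bin-floor plane it spans about 82 mm, so the slice is lying inside on the floor. Withdrawing.

```bash
(python3 -m creep '[[-0.3,0.02,0.3,0,0,0],[-0.3,0.02,0.3,0,0,0],[-0.3,0.02,0.3,0,0,0],[-0.3,0.02,0.3,0,0,0],[-0.3,0.02,0.3,0,0,0]]'
python3 -m creep '[[-0.3,0,0.5,0,0,0],[-0.3,0,0.5,0,0,0],[-0.3,0,0.5,0,0,0],[-0.3,0,0.5,0,0,0],[-0.3,0,0.5,0,0,0]]'
python3 -m creep '[[0,0,0.8,0,0,0],[0,0,0.8,0,0,0],[0,0,0.5,0,0,0],[0,0,0,0,0,0],[0,0,0,0,0,0]]'
)| grep -E 'time|pos|gap|force';python3 chk.py
python3 - <<'E'
from station import *
from h import *
c=camera("scene")
for P,q in slices(c,.027,(150,255,340,410)):
    r=cv2.minAreaRect((P*1000).astype(np.float32));print(np.round(r[0],1),np.round(r[1]))
E
```

```text
time: 19.8
eef_pos: [0.435, -0.2073, 0.176]
force: [-0.3, -0.2, -0.3]
finger_gap: 0.0617
gripper_force: 0.0
time: 20.3
eef_pos: [0.3972, -0.2071, 0.2384]
force: [-0.2, 0.0, 0.2]
finger_gap: 0.0618
gripper_force: 0.0
time: 20.8
eef_pos: [0.3977, -0.207, 0.2899]
force: [0.1, 0.7, -0.4]
finger_gap: 0.0618
gripper_force: 0.0
yellow (234, 343, 256, 37) 1945.5
yellow (441, 294, 29, 60) 674.0
yellow (171, 294, 23, 60) 683.0
yellow (399, 110, 91, 171) 5431.0
[450.6 256.6] [89. 96.]
[568.9 258.3] [93. 95.]
[574.9 134.5] [90. 96.]
```

```bash
python3 -c "
from station import *
print(hand_in())"
```

```text
the job is handed in; nothing more can be done
None
```

I pushed the broken yellow half slice in through the flap, released it and withdrew the arm clear. My last camera checks put it on the bin floor and showed the three whole slices still in place. I handed the job in at about 21 s; no verdict came back, and I inferred that the flap shut from the clear view and zero tool force rather than from a flap reading.

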